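# Move three samples on by one station at the laser marking bench

### The job

Move the three samples on by one station: the pillow block from the black tray goes onto the perforated marking plate, the round flange from the marking plate goes onto the round microscope stage, and the housing from the stage goes into the black tray. Every station is taken, so park a sample on the free grey mat (or another free spot) on the way; set each one down upright in the centre of its new station, the pillow block and the housing square to it with their long sides along the station's long side. Tip no sample over, do not disturb the caliper, the bottle or the loupe, and leave all three samples released and at rest.

Things in the scene. Friction and masses are not known exactly. Their poses are not given: they have to be found in the camera images.
- flange: Turned steel flange, loose, 0.35 kg, standing on its disc: disc 64 mm across and 12 mm thick, on it a round hub 34 mm across up to 48 mm above the underside (grip the hub from above). Four dark screw holes in the disc, dark bore in the hub. Starts on the marking plate. Origin: centre of the underside; z up along the hub.
- housing: Die-cast aluminium sensor housing, loose, 0.25 kg: a flat rectangular box with screwed lid, 48 mm along its x, 80 mm along its y, 34 mm high, plain sides (grip across the 48 mm); a short round 4 mm connector stub sticks out of the +y end. Starts on the microscope stage. Origin: centre of the underside; z up.
- block: Grey cast pillow-block bearing, loose, 0.5 kg: foot 34 mm along its x, 84 mm along its y, 12 mm thick; above it in the middle a round-topped bearing body 26 mm thick along x and 46 mm wide along y, up to 52 mm above the underside, with a steel bearing on both faces (grip the body across its 26 mm thickness, from above). Starts in the black tray. Origin: centre of the underside; z up.
- marking_plate: Perforated aluminium marking plate, fixed, 124 mm along its x, 165 mm along its y (long side), flat top 15 mm above the bench and this origin; small holes in a grid, a fine scribed cross at its centre, a steel edge stop 6 mm thick and 7 mm high above the top along the +x edge (54 to 60 mm from the centre). Origin: centre of its underside, on the bench; z up.
- stage: Microscope stage, fixed: white base 130 mm along its x, 140 mm along its y, 18 mm high, and on its centre a round black stage disc 112 mm across with white ticks round the rim; top of the disc, on which parts stand, 30 mm above the bench and this origin. Two steel knobs 14 mm across at the -x corners end 25 mm above the bench. Origin: centre of the underside; z up.
- tray: Low black plastic tray, fixed, 138 mm along its x, 170 mm along its y (long side), thin grey lines along y on the floor, walls 4 mm thick and 12 mm high over all; its inner floor, on which parts stand, lies 4 mm above the bench and this origin. Origin: centre of the underside; z up.
- mat: Free grey rubber mat, fixed, 110 mm along its x, 120 mm along its y, 3 mm thick, empty at the start: the parking spot. Origin: centre of the underside, on the bench; z up.
- caliper: Steel digital caliper lying flat on the bench, 230 mm long, up to 14 mm high; bystander, leave it. Origin: middle of the beam, underside; x along the beam.
- bottle: Small white plastic bottle, 48 mm across, 100 mm high, standing; bystander, leave it. Origin: centre of the underside.
- loupe: Black eye loupe, round, 38 mm across, 36 mm high, standing; bystander, leave it. Origin: centre of the underside.

How it is judged:
At the end, for the whole second after the job is handed in: Block on marking plate and flange on stage within 12 mm of the centre, housing on the tray floor within 15 mm; block and housing long sides within 12 degrees of the station's y; all upright within 6 degrees, resting on the surface (4 mm below to 5 above), released and at rest (horizontal distance between block and marking_plate below 0.012 m and z of block in the frame of marking_plate between 0.011 and 0.02 m and angle between each of block, flange, housing's own z axis and vertical below 0.1 rad and linear speed of each of block, flange, housing below 0.02 m/s and angular speed of each of block, flange, housing below 0.2 rad/s and angle between the x axis of block and the x axis of marking_plate, either way round below 0.21 rad and horizontal distance between flange and stage below 0.012 m and z of flange in the frame of stage between 0.026 and 0.035 m and horizontal distance between housing and tray below 0.015 m and z of housing in the frame of tray between 0 and 0.009 m and angle between the x axis of housing and the x axis of tray, either way round below 0.21 rad); the robot touches nothing.
It fails at once if a sample is tipped over (more than 45 degrees) (angle between any of flange, housing, block's own z axis and vertical above 0.785 rad).
It fails at once if the caliper is moved by more than 20 mm (distance of caliper from where it was at the start of the episode above 0.02 m).
It fails at once if the bottle is moved by more than 20 mm (distance of bottle from where it was at the start of the episode above 0.02 m).
It fails at once if the loupe is moved by more than 20 mm (distance of loupe from where it was at the start of the episode above 0.02 m).
It also fails if it takes over 120 s, if anything falls off the work surface, if the arm or the gripper's body presses on something with over 40 N, if the wrist force passes 120 N, or if a joint passes its speed limit or range.

### The arm

A 6-joint arm with a two-finger parallel gripper is mounted at the origin on the work surface. World frame = base frame: x ahead of the robot, y to its left, z up, the work surface at z = 0. Lengths are in m, angles in rad, forces in N, time in s.
With the tool pointing down it reaches from about 0.35 to 0.775 m from the base axis. Payload 5.5 kg.
Tool frame: the origin (TCP) lies between the finger pads; the fingertips stand 19 mm ahead of it and the grasp point (between the pads) is the TCP; z points along the fingers, y is the line along which they close (so a half turn about z gives the same grasp; the last joint's range is limited). The gripper opens to 85 mm and grips with 20 to 120 N. Pads are 22 mm wide; open, the fingers measure 114 mm over their backs; the gripper's body (76 mm by 85 mm) begins 54 mm behind the grasp point. The pads swing forward as they close: fully open they stand 13 mm farther back than shut.
Start: joints at [1.107, 0.313, 0.046, 1.304, 0, 1.431], TCP at [0.183, 0.545, 0.25] pointing down, gripper open.
Joint ranges: [-2.76, 2.76], [-0.86, 1.69], [-1.03, 1.26], [-2.2, 2.34], [-1.47, 1.5], [-3.14, 3.14]. Speed limits (rad/s): [2.57, 2.57, 3.14, 3.14, 3.14, 3.14].

### API

Orientations are given as a unit quaternion [w, x, y, z].
In Python, from workcell import env gives the robot as it stands.
- The arm moves only by the tool carry_out, never from a script. Its argument "increments" is a list that holds one entry, the list of rows, each a list of 6 numbers: the shift along the tool's x, y, z each as a share of 50 cm, from -1 to 1, then the turn, a rotation vector about the tool's x, y, z each as a share of 2 pi rad, from -1 to 1. In form: [[[x, y, z, ax, ay, az], ...]]. A call has 1 to 5 rows; each row is the pose to reach, as a shift and turn from the pose commanded when the call began, along the tool's axes at that moment, turning the shorter way round; what a row does not reach only later rows make up. A row lasts 1/8 s, in which the tool goes at most 62.5 mm and 10.7 degrees, less where a joint would pass 70% of its speed; a pose out of reach is approached as far as the arm can. A call with a number of a shift or a turn outside -1 to 1 is refused whole. A call with a gripper value outside its range is refused whole. "jaw" is the closure, from 0 (fully open) to 1 (shut), set as the call begins (left out, the last holds). The fingers move at their own pace and stop on an object; "squeeze" is the grip in N (left out, the last holds). Time passes only in rows, so rows that repeat a pose let the fingers close. It gives the time, the measured TCP pose, the force, the opening and the grip force at its end, in the units of the state.
- env.get_state(): the state, without advancing time (a new reading comes with each control period).
- env.read_camera(name): name is "side" or "top"; returns a dict with "frame" (480x640x3 uint8, blue, green, red), "z_map" (480x640 float32, m along the optical axis (not along the pixel's ray), 0 where there is no reading), "intrinsics" (3x3 intrinsics, pixels), "R" (3x3) and "t" (3): a world point X has camera coordinates R X + t. Camera axes: x right, y down, z forward; pixel columns grow to the right and rows downward; lengths in m; the calibration is good to about 2 mm. A picture is of the moment at which its call begins.
- env.hand_in(): hands the job in; it is judged then, once.
Trained networks look in the newest picture that a camera, given by its name, has taken for a name from the list of things; names that differ only in an ending like _2 or _b are one class to them, and where a whole thing is asked for, a point or a joint stands for the part that bears it (a point fixed in the world has none). Each returns a list of dicts, best first, with "score" (0 to 1); they miss things now and then, are a little off and sometimes report something else, mostly with a low value. They report only what shows in the picture. A call takes as long as a camera call.
- env.find_in(camera, name): "position" ([x, y, z] in m, in world coordinates, good to about 4 mm: the middle of the surface that is visible of it).
The state is a dict: "clock": time; "joint_pos": joint angles; "qvel": joint speeds; "tau": joint torques, N m; "tcp_pos": TCP position; "orientation": TCP orientation; "wrist_force": force on the tool from outside, world axes, zero at the start; "ft_torque": the same for the moment, N m; "finger_gap": finger opening in m; "grip_force": force on a finger pad.
Only numpy, scipy, OpenCV 4.12 (cv2) and the standard library are available. Lean on these libraries where they do the work, as an engineer would, in place of code of your own. Each camera call takes 0.05 s, during which the arm holds its last target. There are 200 camera calls.

## Working session

There is one attempt and no reset: what is moved stays moved. The work goes in short steps, Python scripts to look and compute and a tool call to move; the robot and the scene stay as the last step left them, time stands still between calls to the robot, and variables do not carry over. Pictures are saved under pics/ and viewed, at most 14 in all, crops included, and the job is handed in when it is done.

Besides the shell and the picture viewer there is one more tool, called after "Emit:" as name(argument=value, ...) on one line, values as JSON. carry_out: Moves the arm, as the interface text tells. Its arguments: {"type":"object","properties":{"increments":{"type":"array","items":{"type":"array","items":{"type":"array","items":{"type":"number","minimum":-1,"maximum":1}}}},"jaw":{"type":"number"},"squeeze":{"type":"number"}},"required":["increments"]}

```bash
mkdir -p pics; ls
python3 - <<'E'
from workcell import env
import cv2,numpy as np
s=env.get_state()
for k in s: print(k,np.round(s[k],4))
for c in ("top","side"):
    d=env.read_camera(c); cv2.imwrite(f"pics/{c}0.png",d["frame"]); print(c,d["intrinsics"].round(1).tolist(),np.round(d["R"],3).tolist(),np.round(d["t"],3).tolist())
    np.savez(f"{c}0.npz",**d)
    for n in "flange housing block marking_plate stage tray mat caliper bottle loupe".split():
        print(n,[(np.round(r["position"],3).tolist(),round(r["score"],2)) for r in env.find_in(c,n)[:2]])
E
```

```text
pics
clock 0.0
joint_pos [ 1.1074  0.314   0.045   1.3036 -0.      1.4312]
qvel [ 0.0005 -0.0012 -0.0005  0.0003  0.0006 -0.    ]
tau [-1.70000e-03 -4.80631e+01  2.98532e+01  1.95000e-02 -2.00000e-04
  0.00000e+00]
tcp_pos [0.1827 0.5447 0.2494]
orientation [-3.000e-04  1.612e-01  9.869e-01 -9.000e-04]
wrist_force [ 0.0017  0.1608 -0.7726]
ft_torque [0.0307 0.0311 0.0092]
grip_force 0.0
finger_gap 0.0855
top [[452.6, 0.0, 315.1], [0.0, 452.6, 236.8], [0.0, 0.0, 1.0]] [[-0.028, -1.0, -0.007], [-0.989, 0.029, -0.145], [0.145, 0.003, -0.989]] [0.007, 0.486, 0.702]
flange [([0.534, 0.114, 0.028], 0.84)]
housing [([0.596, -0.109, 0.065], 0.95)]
block [([0.618, -0.295, 0.067], 0.38)]
marking_plate [([0.546, 0.101, 0.014], 0.67)]
stage [([0.597, -0.122, 0.016], 0.73), ([0.429, 0.285, 0.022], 0.61)]
tray [([0.439, 0.295, 0.005], 0.92)]
mat [([0.447, -0.317, 0.006], 0.81)]
caliper [([0.369, -0.058, 0.005], 0.65)]
bottle [([0.592, 0.289, 0.036], 0.39)]
loupe [([0.594, 0.29, 0.033], 0.57)]
side [[450.9, 0.0, 311.9], [0.0, 450.9, 241.5], [0.0, 0.0, 1.0]] [[0.765, -0.644, 0.017], [-0.471, -0.577, -0.667], [0.44, 0.502, -0.745]] [-0.372, 0.279, 0.664]
flange [([0.525, 0.105, 0.026], 0.57)]
housing [([0.59, -0.112, 0.069], 0.75)]
block [([0.422, 0.276, 0.026], 0.83)]
marking_plate [([0.534, 0.087, 0.009], 0.92)]
stage [([0.573, -0.153, 0.02], 0.96)]
tray [([0.425, 0.292, 0.001], 0.58)]
mat [([0.439, -0.32, 0.003], 0.92)]
caliper [([0.371, -0.068, 0.01], 0.62)]
bottle [([0.608, -0.314, 0.066], 0.58)]
loupe [([0.594, 0.288, 0.028], 0.57)]
```

View pics/top0.png

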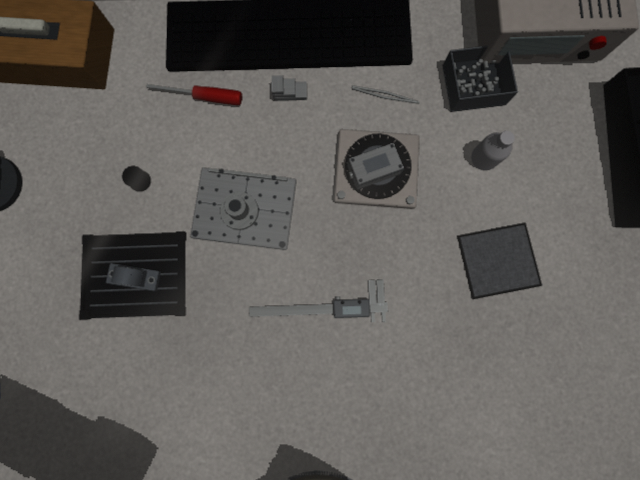

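View pics/side0.png

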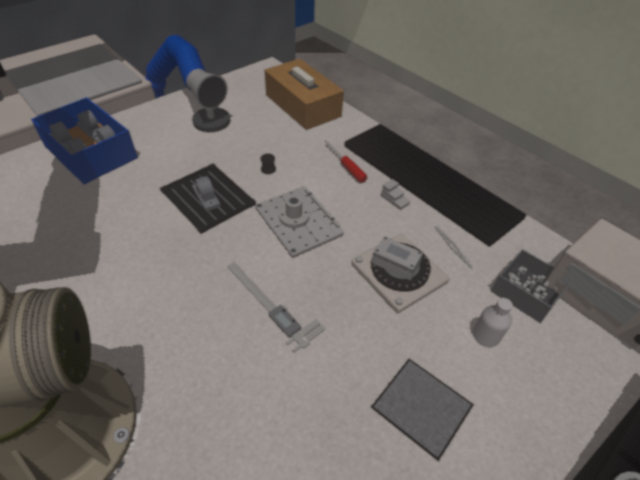

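The top view shows the tray at (133,275) holding the block, and the plate at (244,208) holding the flange. The stage at (378,167) holds the housing turned about 20°, and the mat at (499,260) is free. The side view shows the same layout, with nothing hidden. Next I measure from depth and rectified edges.

```bash
cat > h.py <<'E'
import numpy as np,cv2
def world(d):
    K,R,t,z=d["intrinsics"],d["R"],d["t"],d["z_map"]
    v,u=np.mgrid[:480,:640]
    p=np.stack([(u-K[0,2])/K[0,0]*z,(v-K[1,2])/K[1,1]*z,z],-1)
    w=(p-t)@R; w[z==0]=np.nan; return w
def rect(w,c,r,lo,hi):
    m=(np.hypot(w[...,0]-c[0],w[...,1]-c[1])<r)&(w[...,2]>lo)&(w[...,2]<hi)
    p=w[m][:,:2]
    if len(p)<8: return len(p)
    (cx,cy),(a,b),ang=cv2.minAreaRect((p*1000).astype(np.float32))
    if a>b: a,b,ang=b,a,ang-90   # ang = direction of short side
    q=p-p.mean(0); 
    return len(p),"mean",p.mean(0).round(4).tolist(),"rect",round(cx),round(cy),round(a),round(b),"shortdir",round((ang+90)%180-90,1),"z",round(float(np.median(w[m][:,2])),4)
def ortho(d,h,c,half,s):
    # metric picture of plane z=h: column = y decreasing, row = x decreasing, s px/m
    K,R,t=d["intrinsics"],d["R"],d["t"]
    P=K@np.c_[R[:,0],R[:,1],R[:,2]*h+t]
    n=int(2*half*s)
    A=np.array([[0,-1/s,c[0]+half],[-1/s,0,c[1]+half],[0,0,1]])
    return cv2.warpPerspective(d["frame"],P@A,(n,n),flags=cv2.INTER_CUBIC|cv2.WARP_INVERSE_MAP)
E
python3 - <<'E'
from h import *
for c in("top","side"):
    d=dict(np.load(c+"0.npz")); w=world(d)
    m=(abs(w[...,0]-.37)<.03)&(abs(w[...,1]+.2)<.02); print(c,"bench z",np.nanmean(w[m][:,2]),np.nanstd(w[m][:,2]))
    for n,cc,r,lo,hi in [("block body",(.43,.285),.06,.035,.07),("block foot",(.43,.285),.06,.012,.022),("hub",(.53,.11),.04,.04,.075),("disc",(.53,.11),.05,.023,.033),("housing",(.596,-.115),.07,.055,.075),("stage disc",(.596,-.12),.075,.026,.036),("plate",(.54,.1),.12,.010,.02),("stage base",(.59,-.12),.12,.013,.022),("bottle",(.608,-.314),.05,.02,.15),("loupe",(.594,.29),.05,.02,.15),("tray",(.43,.29),.13,.008,.016),("caliper",(.37,-.06),.16,.006,.03)]:
        print(n,rect(w,cc,r,lo,hi))
d=dict(np.load("top0.npz"))
I=[ortho(d,h,c,.1,1900) for h,c in[(.012,(.44,.292)),(.015,(.54,.1)),(.03,(.593,-.122)),(.003,(.447,-.317))]]
cv2.imwrite("pics/ortho.png",cv2.resize(np.vstack([np.hstack(I[:2]),np.hstack(I[2:])]),(600,600)))
E
```

```text
top bench z -0.0010535995317644733 0.0013011369977037424
block body (488, 'mean', [0.4306, 0.2923], 'rect', 432, 298, 27, 46, 'shortdir', -10.7, 'z', 0.0523)
block foot (496, 'mean', [0.43, 0.2893], 'rect', 432, 297, 34, 85, 'shortdir', -10.8, 'z', 0.0158)
hub (415, 'mean', [0.5351, 0.1173], 'rect', 536, 119, 33, 33, 'shortdir', 39.0, 'z', 0.0622)
disc (679, 'mean', [0.533, 0.1157], 'rect', 537, 118, 62, 63, 'shortdir', -42.7, 'z', 0.0266)
housing (1427, 'mean', [0.5979, -0.108], 'rect', 599, -109, 48, 80, 'shortdir', 18.5, 'z', 0.063)
stage disc (1723, 'mean', [0.606, -0.1218], 'rect', 606, -119, 112, 118, 'shortdir', -6.7, 'z', 0.0292)
plate (5539, 'mean', [0.5406, 0.1113], 'rect', 544, 119, 124, 176, 'shortdir', -8.9, 'z', 0.0145)
stage base (2451, 'mean', [0.6012, -0.1141], 'rect', 606, -117, 130, 140, 'shortdir', -6.1, 'z', 0.017)
bottle (1035, 'mean', [0.6161, -0.2981], 'rect', 620, -302, 39, 47, 'shortdir', -58.8, 'z', 0.067)
loupe (377, 'mean', [0.5978, 0.2931], 'rect', 599, 294, 34, 34, 'shortdir', -67.4, 'z', 0.0358)
tray (1680, 'mean', [0.4395, 0.2898], 'rect', 442, 281, 1
[... 678 characters left out ...]
637)
stage disc (1032, 'mean', [0.5913, -0.1362], 'rect', 602, -123, 113, 115, 'shortdir', 81.9, 'z', 0.0298)
plate (2596, 'mean', [0.5339, 0.1008], 'rect', 541, 113, 124, 167, 'shortdir', -8.6, 'z', 0.0149)
stage base (1544, 'mean', [0.5877, -0.1337], 'rect', 604, -117, 132, 140, 'shortdir', -6.3, 'z', 0.0177)
bottle (1149, 'mean', [0.609, -0.3089], 'rect', 615, -308, 39, 47, 'shortdir', 17.0, 'z', 0.0655)
loupe (168, 'mean', [0.594, 0.2912], 'rect', 597, 294, 33, 38, 'shortdir', -36.7, 'z', 0.0353)
tray (858, 'mean', [0.434, 0.2824], 'rect', 441, 280, 159, 213, 'shortdir', 0.5, 'z', 0.0119)
caliper (912, 'mean', [0.3829, -0.0426], 'rect', 399, -25, 147, 210, 'shortdir', -18.2, 'z', 0.0122)
```

View pics/ortho.png

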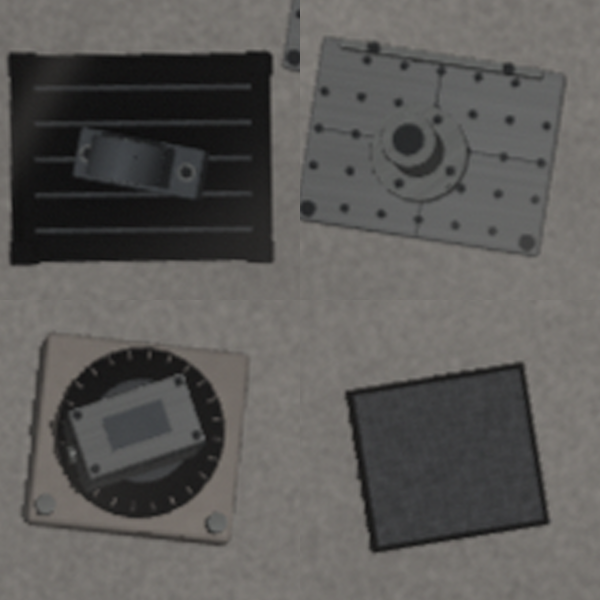

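The orthos show tray corners (12,55)–(273,262), the plate turned about -8.5°, the disc centre at (140,432) and the mat at (448,457). Scaled, these give:

| Station or part | x (m) | y (m) | Angle |
|---|---|---|---|
| Tray | 0.434 | 0.2975 | 0° |
| Plate | 0.542 | 0.114 | -8.6° |
| Stage | 0.605 | -0.117 | – |
| Block | 0.4305 | 0.2975 | -10.9° |
| Hub | 0.535 | 0.1185 | – |
| Housing | 0.598 | -0.109 | 18.2° |

The sizes agree with those given. I'll park the block on free bench near (0.40, 0.135), then move the housing to the tray, the flange to the stage and the block to the plate.

```bash
cat > go.py <<'E'
import sys,numpy as np
from scipy.spatial.transform import Rotation as Ro
from workcell import env
# args: x y z yaw[deg] of tool y axis; rows relative to the present pose
s=env.get_state(); R=Ro.from_quat(np.roll(s["orientation"],-1)); p=np.array(s["tcp_pos"])
y=R.as_matrix()[:,1]; print("t",round(s["clock"],2),"tcp",p.round(4),"yaw",np.degrees(np.arctan2(y[1],y[0])).round(1),"gap",round(s["finger_gap"],4),"grip",round(s["grip_force"],1),"q",np.round(s["joint_pos"],2))
for a in sys.argv[1:]:
    x,yy,z,w=map(float,a.split(",")); w=np.radians(w)
    G=Ro.from_matrix(np.c_[[-np.sin(w),np.cos(w),0],[np.cos(w),np.sin(w),0],[0,0,-1]])
    print(a,np.r_[R.inv().apply([x,yy,z]-p)/.5,(R.inv()*G).as_rotvec()/2/np.pi].round(4).tolist())
E
python3 go.py .4305,.2975,.16,-10.9
```

```text
t 1.1 tcp [0.183  0.5451 0.2503] yaw 71.4 gap 0.0854 grip 0.0 q [ 1.11  0.31  0.05  1.3  -0.    1.43]
.4305,.2975,.16,-10.9 [-0.6269, -0.312, 0.1806, 0.0, -0.0, 0.2287]
```

Emit:
carry_out(increments=[[[-0.627, -0.312, 0.18, 0, 0, 0.229], [-0.627, -0.312, 0.18, 0, 0, 0.229], [-0.627, -0.312, 0.18, 0, 0, 0.229], [-0.627, -0.312, 0.18, 0, 0, 0.229], [-0.627, -0.312, 0.18, 0, 0, 0.229]]], jaw=0, squeeze=40)

```text
clock: 1.72
tcp_pos: [0.3983, 0.3297, 0.1724]
orientation: [0.0, 0.592, 0.806, 0.001]
wrist_force: [0.9, 1.2, 0.5]
finger_gap: 0.0855
grip_force: 0.0
```

```bash
python3 go.py .4305,.2975,.16,-10.9
```

```text
t 1.73 tcp [0.3983 0.3297 0.1724] yaw 17.4 gap 0.0855 grip 0.0 q [ 0.54  0.24 -0.25  1.08  0.    1.8 ]
.4305,.2975,.16,-10.9 [-0.0808, 0.0422, 0.0248, 0.0002, -0.0001, 0.0786]
```

Emit:
carry_out(increments=[[[-0.081, 0.042, 0.025, 0, 0, 0.0786], [-0.081, 0.042, 0.025, 0, 0, 0.0786], [-0.081, 0.042, 0.025, 0, 0, 0.0786], [-0.081, 0.042, 0.025, 0, 0, 0.0786], [-0.081, 0.042, 0.025, 0, 0, 0.0786]]])

```text
clock: 2.35
tcp_pos: [0.4293, 0.2991, 0.1601]
orientation: [0.0, 0.768, 0.64, 0.0]
wrist_force: [0.2, 0.7, 0.0]
finger_gap: 0.0856
grip_force: 0.0
```

```bash
python3 go.py .4305,.2975,.075,-10.9 .4305,.2975,.043,-10.9
```

```text
t 2.35 tcp [0.4293 0.2991 0.1601] yaw -10.4 gap 0.0856 grip 0.0 q [ 0.45  0.26 -0.25  1.06  0.    2.21]
.4305,.2975,.075,-10.9 [-0.0027, 0.0029, 0.1702, 0.0, -0.0, 0.0013]
.4305,.2975,.043,-10.9 [-0.0027, 0.0029, 0.2342, 0.0, -0.0, 0.0013]
```

Emit:
carry_out(increments=[[[0, 0, 0.1, 0, 0, 0], [0, 0, 0.17, 0, 0, 0], [0, 0, 0.17, 0, 0, 0], [0, 0, 0.17, 0, 0, 0]]])

```text
clock: 2.85
tcp_pos: [0.4299, 0.2995, 0.0762]
orientation: [0.0, 0.769, 0.639, 0.001]
wrist_force: [0.3, 0.1, 0.0]
finger_gap: 0.0855
grip_force: 0.0
```

```bash
python3 go.py  .4305,.2975,.042,-10.9
python3 - <<'E'
from workcell import env
import cv2
a=env.read_camera("top")["frame"]; b=env.read_camera("side")["frame"]
cv2.imwrite("pics/g1.png",cv2.hconcat([cv2.resize(x,(400,400),interpolation=2) for x in (a[210:340,70:200],b[140:250,140:250])]))
E
```

```text
t 2.85 tcp [0.4299 0.2995 0.0762] yaw -10.5 gap 0.0855 grip 0.0 q [ 0.46  0.34 -0.38  0.86  0.    2.21]
.4305,.2975,.042,-10.9 [-0.0037, 0.0018, 0.0684, 0.0002, -0.0001, 0.0011]
```

View pics/g1.png

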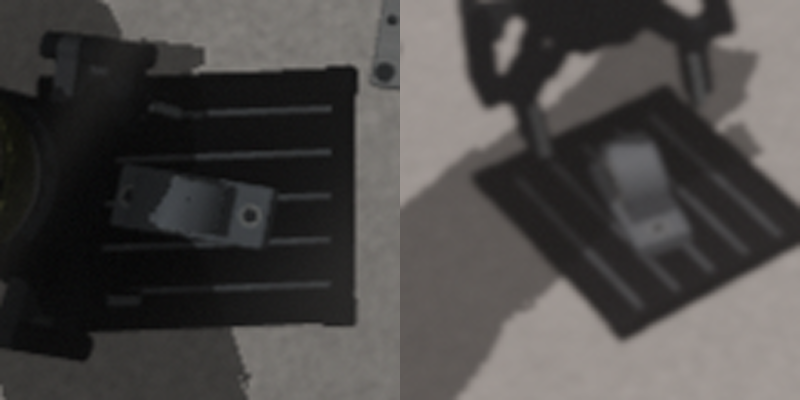

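The open fingers straddle the block: in the side crop the tips are at (540,150) and (700,95) with the block between them. I'll check the tip midpoint numerically.

Run:
```python
from h import *
from workcell import env
w=world(env.read_camera("side"))
for u,v in((178,179),(177,175),(222,165),(221,162)): print(w[v,u].round(4))
d=env.read_camera("top");w2=world(d)
for W in(w,w2):
  m=(W[...,2]>.06)&(W[...,2]<.09)&(np.hypot(W[...,0]-.43,W[...,1]-.2975)<.09); p=W[m]; a=p[p[:,0]>.43]; b=p[p[:,0]<.43]; print(len(a),a.mean(0) if len(a) else 0,len(b),b.mean(0) if len(b) else 0)
```

```text
[0.3784 0.297  0.0851]
[0.3798 0.3004 0.0927]
[0.4728 0.2808 0.0839]
[0.4704 0.2784 0.0945]
54 [0.47345137 0.28672649 0.08197877] 42 [0.37848721 0.30132059 0.0829703 ]
40 [0.47632043 0.282967   0.08253407] 46 [0.38206048 0.30112189 0.08248053]
```

Emit:
carry_out(increments=[[[-0.004, 0.002, 0.068, 0, 0, 0.001], [-0.004, 0.002, 0.068, 0, 0, 0.001], [-0.004, 0.002, 0.068, 0, 0, 0.001]]])

```text
clock: 3.42
tcp_pos: [0.4303, 0.297, 0.042]
orientation: [0.0, 0.771, 0.637, 0.0]
wrist_force: [0.8, 0.5, 0.2]
finger_gap: 0.0855
grip_force: 0.0
```

Emit:
carry_out(increments=[[[0, 0, 0, 0, 0, 0], [0, 0, 0, 0, 0, 0], [0, 0, 0, 0, 0, 0], [0, 0, 0, 0, 0, 0], [0, 0, 0, 0, 0, 0]]], jaw=1, squeeze=40)

```text
clock: 4.05
tcp_pos: [0.4304, 0.2969, 0.0415]
orientation: [0.0, 0.771, 0.637, 0.001]
wrist_force: [-0.4, -0.7, 5.0]
finger_gap: 0.0254
grip_force: 40.2
```

Emit:
carry_out(increments=[[[0, 0, 0, 0, 0, 0], [0, 0, 0, 0, 0, 0], [0, 0, 0, 0, 0, 0]]])

```text
clock: 4.42
tcp_pos: [0.4305, 0.2969, 0.0416]
orientation: [0.0, 0.771, 0.637, 0.001]
wrist_force: [-0.6, -0.3, 5.9]
finger_gap: 0.0254
grip_force: 40.3
```

```bash
python3 go.py  .43,.298,.12,-10.9 .4,.135,.12,-8.6
```

```text
t 4.42 tcp [0.4305 0.2969 0.0416] yaw -10.9 gap 0.0254 grip 40.3 q [ 0.45  0.37 -0.42  0.78 -0.    2.21]
.43,.298,.12,-10.9 [0.002, -0.0012, -0.1569, 0.0002, -0.0001, -0.0001]
.4,.135,.12,-8.6 [-0.3294, 0.0017, -0.1571, 0.0002, -0.0001, -0.0065]
```

Emit:
carry_out(increments=[[[0, 0, -0.08, 0, 0, 0], [0, 0, -0.157, 0, 0, 0], [0, 0, -0.157, 0, 0, 0], [-0.12, 0, -0.157, 0, 0, 0], [-0.24, 0.001, -0.157, 0, 0, -0.0065]]])

```text
clock: 5.05
tcp_pos: [0.4055, 0.1776, 0.117]
orientation: [-0.001, 0.757, 0.653, -0.002]
wrist_force: [0.8, -0.8, -5.0]
finger_gap: 0.0256
grip_force: 41.8
```

```bash
python3 go.py .4,.135,.12,-8.6 .4,.135,.06,-8.6
```

```text
t 5.05 tcp [0.4055 0.1776 0.117 ] yaw -8.4 gap 0.0256 grip 41.8 q [ 0.23  0.15 -0.51  0.92 -0.    1.95]
.4,.135,.12,-8.6 [-0.086, 0.0015, -0.0059, -0.0006, 0.0003, 0.0006]
.4,.135,.06,-8.6 [-0.0857, 0.0019, 0.1141, -0.0006, 0.0003, 0.0006]
```

Emit:
carry_out(increments=[[[-0.086, 0.002, 0, 0, 0, 0], [-0.086, 0.002, 0.06, 0, 0, 0], [-0.086, 0.002, 0.12, 0, 0, 0], [-0.086, 0.002, 0.12, 0, 0, 0], [-0.086, 0.002, 0.12, 0, 0, 0]]])

```text
clock: 5.68
tcp_pos: [0.4016, 0.1362, 0.0591]
orientation: [-0.001, 0.758, 0.652, -0.001]
wrist_force: [0.6, -0.3, -4.7]
finger_gap: 0.0253
grip_force: 41.7
```

```bash
python3 go.py .4,.135,.038,-8.6
```

```text
t 5.67 tcp [0.4016 0.1362 0.0591] yaw -8.6 gap 0.0253 grip 41.7 q [ 0.14  0.19 -0.63  0.75  0.    1.86]
.4,.135,.038,-8.6 [-0.0029, -0.0028, 0.0422, -0.0003, 0.0001, 0.0001]
```

Emit:
carry_out(increments=[[[0, 0, 0.025, 0, 0, 0], [0, 0, 0.038, 0, 0, 0], [0, 0, 0.042, 0, 0, 0], [0, 0, 0.042, 0, 0, 0], [0, 0, 0.042, 0, 0, 0]]])

```text
clock: 6.3
tcp_pos: [0.4025, 0.1362, 0.0387]
orientation: [0.0, 0.758, 0.652, 0.0]
wrist_force: [0.2, -0.1, -5.6]
finger_gap: 0.0256
grip_force: 42.0
```

Emit:
carry_out(increments=[[[0, 0, 0.002, 0, 0, 0], [0, 0, 0.003, 0, 0, 0], [0, 0, 0.003, 0, 0, 0]]])

```text
clock: 6.68
tcp_pos: [0.4027, 0.1364, 0.0379]
orientation: [0.0, 0.758, 0.652, 0.001]
wrist_force: [-2.2, 1.4, 5.0]
finger_gap: 0.0256
grip_force: 43.4
```

Emit:
carry_out(increments=[[[0, 0, 0, 0, 0, 0], [0, 0, 0, 0, 0, 0], [0, 0, 0, 0, 0, 0], [0, 0, -0.08, 0, 0, 0], [0, 0, -0.2, 0, 0, 0]]], jaw=0)

```text
clock: 7.3
tcp_pos: [0.4007, 0.1359, 0.1367]
orientation: [-0.001, 0.758, 0.652, -0.002]
wrist_force: [1.3, 1.0, 0.0]
finger_gap: 0.0853
grip_force: 0.0
```

```bash
python3 go.py .4,.135,.16,-8.6 .598,-.109,.16,18.2
```

```text
t 7.3 tcp [0.4007 0.1359 0.1367] yaw -8.6 gap 0.0853 grip 0.0 q [ 0.14  0.1  -0.52  0.96  0.    1.86]
.4,.135,.16,-8.6 [-0.002, -0.0012, -0.0467, -0.0007, 0.0002, 0.0]
.598,-.109,.16,18.2 [-0.4254, 0.4632, -0.0481, -0.0007, 0.0, -0.0744]
```

Emit:
carry_out(increments=[[[-0.001, 0, -0.048, 0, 0, 0], [-0.425, 0.463, -0.048, 0, 0, -0.0744], [-0.425, 0.463, -0.048, 0, 0, -0.0744], [-0.425, 0.463, -0.048, 0, 0, -0.0744], [-0.425, 0.463, -0.048, 0, 0, -0.0744]]])

```text
clock: 7.92
tcp_pos: [0.554, -0.0522, 0.1611]
orientation: [0.0, 0.586, 0.81, 0.0]
wrist_force: [0.9, -0.3, 1.4]
finger_gap: 0.0855
grip_force: 0.0
```

```bash
python3 go.py .598,-.109,.16,18.2
```

```text
t 7.92 tcp [ 0.554  -0.0522  0.1611] yaw 18.3 gap 0.0855 grip 0.0 q [-0.24  0.32 -0.17  1.08  0.    1.01]
.598,-.109,.16,18.2 [-0.1355, 0.0479, 0.0021, 0.0001, 0.0, 0.0002]
```

Emit:
carry_out(increments=[[[-0.13, 0.046, 0.002, 0, 0, 0], [-0.13, 0.046, 0.002, 0, 0, 0], [-0.13, 0.046, 0.06, 0, 0, 0], [-0.13, 0.046, 0.12, 0, 0, 0], [-0.13, 0.046, 0.12, 0, 0, 0]]])

```text
clock: 8.55
tcp_pos: [0.5924, -0.1037, 0.0985]
orientation: [-0.003, 0.586, 0.81, -0.001]
wrist_force: [0.5, 0.3, -0.1]
finger_gap: 0.0856
grip_force: 0.0
```

```bash
python3 go.py .598,-.109,.1,18.2 .598,-.109,.054,18.2
```

```text
t 8.55 tcp [ 0.5924 -0.1037  0.0985] yaw 18.2 gap 0.0856 grip 0.0 q [-0.31  0.45 -0.13  0.99  0.    0.95]
.598,-.109,.1,18.2 [-0.0136, 0.0074, -0.0031, -0.0008, -0.0006, 0.0001]
.598,-.109,.054,18.2 [-0.0139, 0.0079, 0.0889, -0.0008, -0.0006, 0.0001]
```

Emit:
carry_out(increments=[[[-0.014, 0.007, 0, 0, 0, 0], [-0.014, 0.007, 0.04, 0, 0, 0], [-0.014, 0.007, 0.089, 0, 0, 0], [-0.014, 0.007, 0.089, 0, 0, 0], [-0.014, 0.007, 0.089, 0, 0, 0]]])

```text
clock: 9.18
tcp_pos: [0.6017, -0.1109, 0.0583]
orientation: [0.001, 0.586, 0.81, 0.0]
wrist_force: [0.4, -0.2, -0.1]
finger_gap: 0.0858
grip_force: 0.0
```

```bash
python3 go.py .598,-.109,.054,18.2
```

```text
t 9.18 tcp [ 0.6017 -0.1109  0.0583] yaw 18.2 gap 0.0858 grip 0.0 q [-0.31  0.5  -0.16  0.91  0.    0.94]
.598,-.109,.054,18.2 [0.006, -0.0059, 0.0085, 0.0003, 0.0002, 0.0]
```

Emit:
carry_out(increments=[[[0.005, -0.005, 0.008, 0, 0, 0], [0.005, -0.005, 0.008, 0, 0, 0], [0.005, -0.005, 0.008, 0, 0, 0]]])

```text
clock: 9.55
tcp_pos: [0.5975, -0.109, 0.0529]
orientation: [0.0, 0.586, 0.81, 0.0]
wrist_force: [0.7, -0.2, 0.4]
finger_gap: 0.0856
grip_force: 0.0
```

Emit:
carry_out(increments=[[[0, 0, 0, 0, 0, 0], [0, 0, 0, 0, 0, 0], [0, 0, 0, 0, 0, 0], [0, 0, 0, 0, 0, 0], [0, 0, 0, 0, 0, 0]]], jaw=1, squeeze=40)

```text
clock: 10.18
tcp_pos: [0.5979, -0.1091, 0.053]
orientation: [0.001, 0.586, 0.81, 0.0]
wrist_force: [0.8, 1.2, 3.7]
finger_gap: 0.047
grip_force: 43.3
```

Emit:
carry_out(increments=[[[0, 0, 0, 0, 0, 0], [0, 0, 0, 0, 0, 0]]])

```text
clock: 10.42
tcp_pos: [0.5979, -0.1091, 0.053]
orientation: [0.001, 0.586, 0.81, 0.0]
wrist_force: [1.3, 0.1, 4.6]
finger_gap: 0.0473
grip_force: 43.5
```

```bash
python3 go.py .598,-.109,.16,18.2
python3 - <<'E'
from workcell import env
import cv2
a=env.read_camera("top")["frame"]; b=env.read_camera("side")["frame"]
cv2.imwrite("pics/g2.png",cv2.hconcat([cv2.resize(x,(400,400),interpolation=2) for x in (a[100:230,310:440],b[200:320,340:460])]))
E
```

```text
t 10.43 tcp [ 0.5979 -0.1091  0.053 ] yaw 18.2 gap 0.0473 grip 43.5 q [-0.31  0.5  -0.18  0.89  0.    0.94]
.598,-.109,.16,18.2 [-0.0, 0.0005, -0.2141, 0.0002, 0.0001, 0.0]
```

View pics/g2.png

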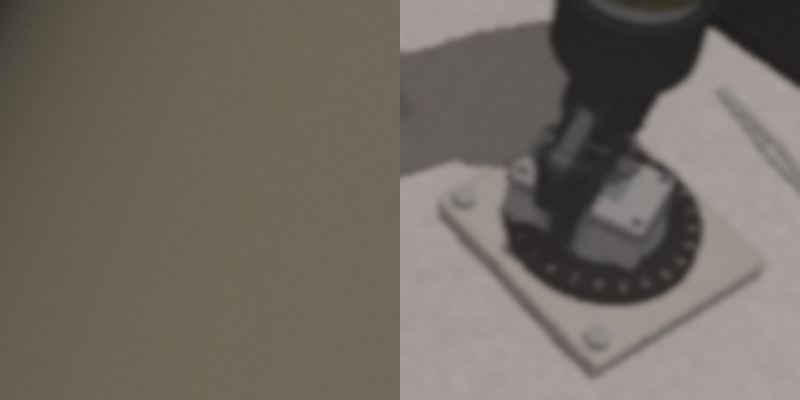

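The side crop shows the fingers closed across the middle of the housing at (580,195); the arm hides it from the top camera. The gap of 47 mm fits.

Emit:
carry_out(increments=[[[0, 0, -0.06, 0, 0, 0], [0, 0, -0.16, 0, 0, 0], [0, 0, -0.215, 0, 0, 0], [0, 0, -0.215, 0, 0, 0]]])

```text
clock: 11.02
tcp_pos: [0.5978, -0.1093, 0.1611]
orientation: [0.001, 0.586, 0.81, 0.0]
wrist_force: [0.7, -0.5, -4.1]
finger_gap: 0.0472
grip_force: 42.7
```

```bash
python3 go.py .434,.2975,.16,-0.3
```

```text
t 11.03 tcp [ 0.5978 -0.1093  0.1611] yaw 18.2 gap 0.0472 grip 42.7 q [-0.31  0.41 -0.03  1.13 -0.    0.94]
.434,.2975,.16,-0.3 [0.8753, -0.0573, 0.001, 0.0003, 0.0002, 0.0514]
```

Emit:
carry_out(increments=[[[0.1, -0.007, 0, 0, 0, 0.01], [0.22, -0.014, 0, 0, 0, 0.02], [0.34, -0.021, 0, 0, 0, 0.03], [0.46, -0.029, 0, 0, 0, 0.04], [0.58, -0.037, 0, 0, 0, 0.0514]]])

```text
clock: 11.65
tcp_pos: [0.4864, 0.1618, 0.1572]
orientation: [-0.001, 0.71, 0.704, -0.002]
wrist_force: [1.9, 1.1, -2.8]
finger_gap: 0.0468
grip_force: 42.6
```

```bash
python3 go.py .434,.2975,.16,-0.3
```

```text
t 11.65 tcp [0.4864 0.1618 0.1572] yaw -0.5 gap 0.0468 grip 42.6 q [ 0.16  0.25 -0.28  1.05 -0.    1.74]
.434,.2975,.16,-0.3 [0.2705, -0.107, -0.0053, -0.0007, 0.0001, -0.0005]
```

Emit:
carry_out(increments=[[[0.11, -0.045, 0, 0, 0, 0], [0.21, -0.084, 0, 0, 0, 0], [0.265, -0.105, 0, 0, 0, 0], [0.265, -0.105, 0, 0, 0, 0], [0.265, -0.105, 0, 0, 0, 0]]])

```text
clock: 12.28
tcp_pos: [0.4363, 0.2926, 0.1581]
orientation: [-0.0, 0.709, 0.705, -0.002]
wrist_force: [0.4, -0.2, -2.9]
finger_gap: 0.0475
grip_force: 42.6
```

```bash
python3 go.py .434,.2975,.05,-0.3
python3 - <<'E'
from h import *
from workcell import env
d=env.read_camera("top"); np.savez("top1.npz",**d)
K,R,t=d["intrinsics"],d["R"],d["t"]
I=ortho(d,.012,(.434,.2975),.1,2000); J=ortho(d,.0,(.40,.135),.1,2000)
cv2.imwrite("pics/g3.png",np.hstack([I,J]))
E
```

```text
t 12.28 tcp [0.4363 0.2926 0.1581] yaw -0.3 gap 0.0475 grip 42.6 q [ 0.44  0.27 -0.25  1.06 -0.    2.01]
.434,.2975,.05,-0.3 [0.0102, -0.0041, 0.2163, -0.0005, 0.0003, 0.0]
```

View pics/g3.png

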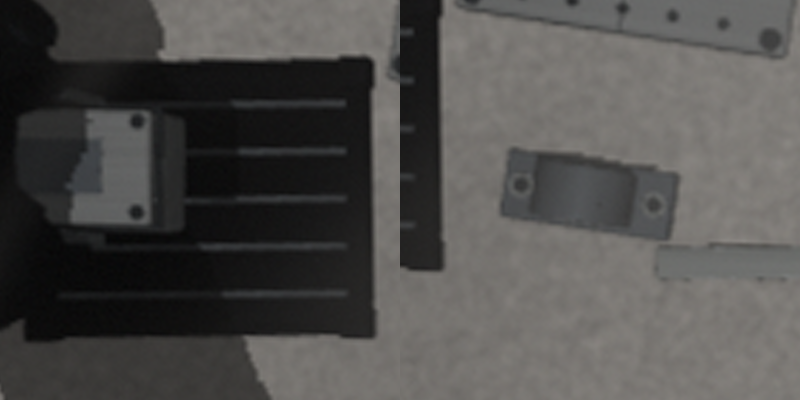

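The tray tile shows its centre at about (198,197), as planned, with the housing held square above it. The other tile shows the block standing clear of the caliper end at (655,260). Now I lower the housing.

Emit:
carry_out(increments=[[[0.009, -0.004, 0, 0, 0, 0], [0.009, -0.004, 0.1, 0, 0, 0], [0.009, -0.004, 0.2, 0, 0, 0], [0.009, -0.004, 0.235, 0, 0, 0], [0.009, -0.004, 0.235, 0, 0, 0]]])

```text
clock: 12.95
tcp_pos: [0.4344, 0.2968, 0.041]
orientation: [-0.001, 0.709, 0.705, -0.002]
wrist_force: [-0.8, -0.3, -2.0]
finger_gap: 0.0472
grip_force: 42.6
```

```bash
python3 go.py .434,.2975,.027,0
```

```text
t 12.95 tcp [0.4344 0.2968 0.041 ] yaw -0.4 gap 0.0472 grip 42.6 q [ 0.45  0.38 -0.41  0.79  0.    2.02]
.434,.2975,.027,0 [0.0014, -0.0007, 0.028, -0.0005, 0.0002, -0.0011]
```

Emit:
carry_out(increments=[[[0.001, 0, 0.015, 0, 0, 0], [0.001, 0, 0.024, 0, 0, 0], [0.001, 0, 0.026, 0, 0, 0], [0.001, 0, 0.028, 0, 0, 0], [0.001, 0, 0.028, 0, 0, 0]]])

```text
clock: 13.58
tcp_pos: [0.4356, 0.2986, 0.0288]
orientation: [0.0, 0.709, 0.705, 0.0]
wrist_force: [0.5, 0.7, -2.5]
finger_gap: 0.0471
grip_force: 42.7
```

Emit:
carry_out(increments=[[[0, 0, 0.001, 0, 0, 0], [0, 0, 0.002, 0, 0, 0], [0, 0, 0.0035, 0, 0, 0], [0, 0, 0.0035, 0, 0, 0]]])

```text
clock: 14.08
tcp_pos: [0.4355, 0.2986, 0.027]
orientation: [0.0, 0.709, 0.705, 0.0]
wrist_force: [-0.8, -1.3, 0.2]
finger_gap: 0.0473
grip_force: 42.8
```

Emit:
carry_out(increments=[[[0, 0, 0, 0, 0, 0], [0, 0, 0, 0, 0, 0], [0, 0, 0, 0, 0, 0], [0, 0, -0.08, 0, 0, 0], [0, 0, -0.18, 0, 0, 0]]], jaw=0)

```text
clock: 14.7
tcp_pos: [0.4344, 0.298, 0.1167]
orientation: [-0.001, 0.709, 0.705, -0.001]
wrist_force: [-0.1, -0.1, 0.6]
finger_gap: 0.0853
grip_force: 0.0
```

Emit:
carry_out(increments=[[[0, 0, -0.09, 0, 0, 0], [0, 0, -0.09, 0, 0, 0]]])

```text
clock: 14.95
tcp_pos: [0.438, 0.2997, 0.1659]
orientation: [0.001, 0.709, 0.705, 0.004]
wrist_force: [-0.0, 1.1, -1.0]
finger_gap: 0.0852
grip_force: 0.0
```

```bash
python3 go.py .535,.1185,.15,0 .535,.1185,.15,-8.6
```

```text
t 14.95 tcp [0.438  0.2997 0.1659] yaw -0.3 gap 0.0852 grip 0.0 q [ 0.45  0.26 -0.23  1.07  0.    2.02]
.535,.1185,.15,0 [-0.3616, 0.1957, 0.032, 0.0012, -0.0006, -0.0008]
.535,.1185,.15,-8.6 [-0.3616, 0.1957, 0.032, 0.0011, -0.0007, 0.023]
```

Emit:
carry_out(increments=[[[-0.1, 0.055, 0.015, 0, 0, 0], [-0.21, 0.115, 0.03, 0, 0, 0], [-0.31, 0.168, 0.03, 0, 0, 0], [-0.36, 0.195, 0.03, 0, 0, 0], [-0.36, 0.195, 0.03, 0, 0, 0]]])

```text
clock: 15.58
tcp_pos: [0.5323, 0.116, 0.1455]
orientation: [-0.0, 0.71, 0.704, -0.001]
wrist_force: [-0.3, -0.3, -0.1]
finger_gap: 0.0854
grip_force: 0.0
```

Emit:
carry_out(increments=[[[0, 0, 0, 0, 0, 0], [0, 0, 0, 0, 0, 0]]])

```text
clock: 15.82
tcp_pos: [0.5311, 0.119, 0.1465]
orientation: [-0.0, 0.708, 0.706, -0.0]
wrist_force: [0.2, -0.5, 0.8]
finger_gap: 0.0853
grip_force: 0.0
```

```bash
python3 go.py .535,.1185,.09,-0.3  .535,.1185,.051,-0.3
```

```text
t 15.82 tcp [0.5311 0.119  0.1465] yaw -0.2 gap 0.0853 grip 0.0 q [ 0.07  0.31 -0.22  1.04  0.    1.65]
.535,.1185,.09,-0.3 [-0.0011, 0.0078, 0.1129, -0.0001, -0.0, 0.0003]
.535,.1185,.051,-0.3 [-0.0011, 0.0079, 0.1909, -0.0001, -0.0, 0.0003]
```

Emit:
carry_out(increments=[[[-0.001, 0.007, 0.05, 0, 0, 0], [-0.001, 0.007, 0.11, 0, 0, 0], [-0.001, 0.007, 0.16, 0, 0, 0], [-0.001, 0.007, 0.188, 0, 0, 0], [-0.001, 0.007, 0.188, 0, 0, 0]]])

```text
clock: 16.45
tcp_pos: [0.5345, 0.1181, 0.052]
orientation: [-0.001, 0.709, 0.706, -0.001]
wrist_force: [0.3, -0.5, -0.4]
finger_gap: 0.0855
grip_force: 0.0
```

Emit:
carry_out(increments=[[[0, 0, 0, 0, 0, 0], [0, 0, 0, 0, 0, 0]]])

```text
clock: 16.7
tcp_pos: [0.5364, 0.1176, 0.0539]
orientation: [0.001, 0.709, 0.705, 0.001]
wrist_force: [-0.5, 0.4, 0.5]
finger_gap: 0.0853
grip_force: 0.0
```

```bash
python3 go.py .535,.1185,.052,-0.3
```

```text
t 16.7 tcp [0.5364 0.1176 0.0539] yaw -0.3 gap 0.0853 grip 0.0 q [ 0.07  0.4  -0.34  0.83  0.    1.65]
.535,.1185,.052,-0.3 [0.0018, -0.0027, 0.0038, 0.0003, -0.0, 0.0]
```

Emit:
carry_out(increments=[[[0.001, -0.001, 0.003, 0, 0, 0], [0.001, -0.001, 0.003, 0, 0, 0], [0.001, -0.001, 0.003, 0, 0, 0], [0.001, -0.001, 0.003, 0, 0, 0], [0.001, -0.001, 0.003, 0, 0, 0]]], jaw=1, squeeze=50)

```text
clock: 17.32
tcp_pos: [0.5358, 0.118, 0.0518]
orientation: [0.001, 0.709, 0.705, 0.001]
wrist_force: [1.9, -0.2, 3.9]
finger_gap: 0.0318
grip_force: 49.8
```

Emit:
carry_out(increments=[[[0, 0, 0, 0, 0, 0], [0, 0, 0, 0, 0, 0], [0, 0, 0, 0, 0, 0]]])

```text
clock: 17.7
tcp_pos: [0.5358, 0.118, 0.0518]
orientation: [0.001, 0.709, 0.705, 0.001]
wrist_force: [1.4, -0.5, 5.0]
finger_gap: 0.0319
grip_force: 49.9
```

Emit:
carry_out(increments=[[[0, 0, -0.05, 0, 0, 0], [0, 0, -0.13, 0, 0, 0], [0, 0, -0.2, 0, 0, 0], [0, 0, -0.2, 0, 0, 0], [0, 0, -0.2, 0, 0, 0]]])

```text
clock: 18.32
tcp_pos: [0.5334, 0.1179, 0.1492]
orientation: [-0.001, 0.709, 0.705, -0.001]
wrist_force: [0.1, -0.7, -5.0]
finger_gap: 0.032
grip_force: 50.5
```

```bash
python3 go.py .605,-.117,.15,-0.3
```

```text
t 18.32 tcp [0.5334 0.1179 0.1492] yaw -0.3 gap 0.032 grip 50.5 q [ 0.07  0.31 -0.21  1.05  0.    1.65]
.605,-.117,.15,-0.3 [-0.469, 0.1456, -0.002, -0.0006, 0.0, -0.0]
```

Emit:
carry_out(increments=[[[-0.1, 0.03, 0, 0, 0, 0], [-0.21, 0.065, 0, 0, 0, 0], [-0.32, 0.1, 0, 0, 0, 0], [-0.42, 0.13, 0, 0, 0, 0], [-0.465, 0.144, 0, 0, 0, 0]]])

```text
clock: 18.95
tcp_pos: [0.6048, -0.1175, 0.1482]
orientation: [-0.002, 0.71, 0.704, -0.001]
wrist_force: [-0.6, 0.2, -4.1]
finger_gap: 0.032
grip_force: 50.5
```

Emit:
carry_out(increments=[[[0, 0, 0, 0, 0, 0], [0, 0, 0, 0, 0, 0]]])

```text
clock: 19.2
tcp_pos: [0.6045, -0.1137, 0.1498]
orientation: [-0.002, 0.709, 0.705, -0.001]
wrist_force: [0.1, 0.1, -3.8]
finger_gap: 0.0319
grip_force: 50.5
```

```bash
python3 - <<'E'
from h import *
from workcell import env
d=dict(np.load("top1.npz")); w=world(d)
print("disc",rect(w,(.605,-.117),.07,.026,.036)); print("base",rect(w,(.605,-.117),.12,.013,.022))
w=world(env.read_camera("top")); v=w[(w[...,2]>.010)&(w[...,2]<.021)&(w[...,1]<.2)&(w[...,1]>.02)&(w[...,0]>.45)]
print("plate",cv2.minAreaRect((v[:,:2]*1000).astype(np.float32)))
for c in("top","side"):
  if c=="side": w=world(env.read_camera(c))
  print(c,"housing",rect(w,(.434,.2975),.08,.030,.045),"block",rect(w,(.4,.135),.07,.03,.06),rect(w,(.4,.135),.07,.008,.018),"plate",rect(w,(.541,.113),.11,.01,.021))
E
python3 go.py .605,-.117,.075,-0.3
```

```text
disc (3336, 'mean', [0.6059, -0.1167], 'rect', 606, -116, 111, 111, 'shortdir', -74.7, 'z', 0.0292)
base (2456, 'mean', [0.6011, -0.1141], 'rect', 606, -117, 130, 140, 'shortdir', -6.3, 'z', 0.017)
plate ((743.3732299804688, 109.96073913574219), (372.9315490722656, 179.3938446044922), 0.10758406668901443)
top housing (1446, 'mean', [0.4351, 0.296], 'rect', 436, 298, 48, 80, 'shortdir', -0.5, 'z', 0.0377) block 0 0 plate (185, 'mean', [0.5938, 0.1819], 'rect', 588, 187, 18, 62, 'shortdir', 63.3, 'z', 0.0146)
side housing (598, 'mean', [0.4308, 0.2928], 'rect', 433, 297, 49, 82, 'shortdir', -0.7, 'z', 0.0378) block (312, 'mean', [0.3973, 0.1301], 'rect', 400, 138, 28, 46, 'shortdir', -8.7, 'z', 0.0458) (260, 'mean', [0.3932, 0.1202], 'rect', 399, 130, 38, 101, 'shortdir', -12.1, 'z', 0.012) plate (3333, 'mean', [0.5365, 0.1072], 'rect', 541, 119, 124, 179, 'shortdir', -8.9, 'z', 0.015)
t 19.3 tcp [ 0.605  -0.1133  0.1506] yaw -0.2 gap 0.0318 grip 50.5 q [-0.32  0.44 -0.02  1.12  0.    1.26]
.605,-.117,.075,-0.3 [-0.0075, 0.0003, 0.1512, -0.0003, -0.0002, 0.0003]
```

Emit:
carry_out(increments=[[[-0.0075, 0, 0.05, 0, 0, 0], [-0.0075, 0, 0.1, 0, 0, 0], [-0.0075, 0, 0.145, 0, 0, 0], [-0.0075, 0, 0.15, 0, 0, 0], [-0.0075, 0, 0.15, 0, 0, 0]]])

```text
clock: 19.92
tcp_pos: [0.606, -0.1179, 0.0769]
orientation: [0.0, 0.709, 0.706, 0.0]
wrist_force: [0.7, -0.8, -3.1]
finger_gap: 0.0321
grip_force: 50.5
```

Emit:
carry_out(increments=[[[0, 0, 0, 0, 0, 0], [0, 0, 0, 0, 0, 0]]])

```text
clock: 20.18
tcp_pos: [0.6064, -0.1188, 0.0774]
orientation: [0.001, 0.709, 0.705, 0.0]
wrist_force: [-0.0, -0.0, -3.6]
finger_gap: 0.0318
grip_force: 50.5
```

```bash
python3 go.py .605,-.117,.067,-0.3
```

```text
t 20.18 tcp [ 0.6064 -0.1188  0.0774] yaw -0.3 gap 0.0318 grip 50.5 q [-0.32  0.49 -0.12  0.95  0.    1.25]
.605,-.117,.067,-0.3 [0.0036, -0.0029, 0.0207, 0.0003, 0.0001, 0.0]
```

Emit:
carry_out(increments=[[[0.003, -0.002, 0.01, 0, 0, 0], [0.003, -0.002, 0.017, 0, 0, 0], [0.003, -0.002, 0.019, 0, 0, 0], [0.003, -0.002, 0.02, 0, 0, 0], [0.003, -0.002, 0.02, 0, 0, 0]]])

```text
clock: 20.8
tcp_pos: [0.6044, -0.117, 0.0669]
orientation: [-0.0, 0.709, 0.705, -0.0]
wrist_force: [-5.5, 1.0, 5.7]
finger_gap: 0.0319
grip_force: 51.0
```

Emit:
carry_out(increments=[[[0, 0, 0.001, 0, 0, 0], [0, 0, 0.001, 0, 0, 0]]])

```text
clock: 21.05
tcp_pos: [0.6044, -0.117, 0.0669]
orientation: [-0.0, 0.709, 0.705, -0.0]
wrist_force: [-5.7, 2.4, 8.9]
finger_gap: 0.0323
grip_force: 51.5
```

Contact; release and rise.

Emit:
carry_out(increments=[[[0, 0, -0.001, 0, 0, 0], [0, 0, -0.001, 0, 0, 0], [0, 0, -0.001, 0, 0, 0], [0, 0, -0.08, 0, 0, 0], [0, 0, -0.17, 0, 0, 0]]], jaw=0)

```text
clock: 21.68
tcp_pos: [0.6041, -0.117, 0.1505]
orientation: [-0.001, 0.709, 0.705, -0.0]
wrist_force: [0.6, -0.6, 0.1]
finger_gap: 0.0854
grip_force: 0.0
```

Emit:
carry_out(increments=[[[0, 0, 0, 0, 0, 0], [0, 0, 0, 0, 0, 0]]])

```text
clock: 21.92
tcp_pos: [0.6047, -0.1172, 0.1505]
orientation: [0.0, 0.709, 0.705, 0.0]
wrist_force: [-0.2, 0.2, -0.2]
finger_gap: 0.0856
grip_force: 0.0
```

```bash
python3 go.py .401,.136,.15,-8.7
```

```text
t 21.93 tcp [ 0.6047 -0.1172  0.1505] yaw -0.3 gap 0.0856 grip 0.0 q [-0.32  0.44 -0.02  1.11  0.    1.25]
.401,.136,.15,-8.7 [0.5042, -0.4102, 0.001, 0.0, -0.0, 0.0233]
```

Emit:
carry_out(increments=[[[0.09, -0.07, 0, 0, 0, 0.005], [0.185, -0.15, 0, 0, 0, 0.01], [0.28, -0.228, 0, 0, 0, 0.0233], [0.37, -0.3, 0, 0, 0, 0.0233], [0.46, -0.375, 0, 0, 0, 0.0233]]])

```text
clock: 22.55
tcp_pos: [0.4162, 0.1149, 0.1493]
orientation: [-0.001, 0.759, 0.651, -0.001]
wrist_force: [1.3, 0.4, 0.0]
finger_gap: 0.0857
grip_force: 0.0
```

Emit:
carry_out(increments=[[[0.04, -0.03, 0, 0, 0, 0], [0.04, -0.03, 0, 0, 0, 0], [0.04, -0.03, 0, 0, 0, 0]]])

```text
clock: 22.92
tcp_pos: [0.4068, 0.1355, 0.1502]
orientation: [-0.0, 0.759, 0.651, -0.0]
wrist_force: [0.2, 0.1, -0.2]
finger_gap: 0.0855
grip_force: 0.0
```

```bash
python3 go.py .402,.1365,.075,-8.7
python3 - <<'E'
from h import *
from workcell import env
for c in("top","side"):
  d=env.read_camera(c); w=world(d)
  print(c,"block",rect(w,(.4,.136),.05,.03,.058),"flange hub",rect(w,(.605,-.117),.03,.065,.09),"disc",rect(w,(.605,-.117),.045,.038,.05),"stage",rect(w,(.605,-.117),.075,.026,.036))
  if c=="top": I=ortho(d,.015,(.541,.114),.1,2000)
  v=w[(w[...,2]>.010)&(w[...,2]<.022)&(w[...,1]<.205)&(w[...,1]>.02)&(w[...,0]>.468)&(w[...,0]<.63)]
  print("plate",cv2.minAreaRect((v[:,:2]*1000).astype(np.float32)))
cv2.imwrite("pics/g4.png",I)
E
```

```text
t 22.93 tcp [0.4068 0.1355 0.1502] yaw -8.7 gap 0.0855 grip 0.0 q [ 0.13  0.09 -0.49  0.99 -0.    1.86]
.402,.1365,.075,-8.7 [0.0007, -0.0097, 0.1503, -0.0001, 0.0001, 0.0]
top block (373, 'mean', [0.4012, 0.1303], 'rect', 402, 133, 28, 36, 'shortdir', -11.0, 'z', 0.0488) flange hub (394, 'mean', [0.6025, -0.1154], 'rect', 604, -116, 33, 34, 'shortdir', 58.1, 'z', 0.0769) disc (665, 'mean', [0.5978, -0.1134], 'rect', 604, -116, 62, 64, 'shortdir', 44.2, 'z', 0.0412) stage (2208, 'mean', [0.6053, -0.1162], 'rect', 607, -117, 111, 112, 'shortdir', 85.0, 'z', 0.0291)
plate ((543.584228515625, 113.05216979980469), (165.31069946289062, 124.08659362792969), 81.26739501953125)
side block (315, 'mean', [0.3972, 0.1301], 'rect', 400, 137, 27, 46, 'shortdir', -7.0, 'z', 0.0462) flange hub (296, 'mean', [0.5985, -0.1178], 'rect', 601, -116, 33, 35, 'shortdir', -46.4, 'z', 0.0773) disc (468, 'mean', [0.5937, -0.1213], 'rect', 599, -118, 58, 63, 'shortdir', 31.2, 'z', 0.042) stage (1325, 'mean', [0.5953, -0.1247], 'rect', 605, -117, 112, 112, 'shortdir', 82.2, 'z', 0.0299)
plate ((540.543701171875, 113.60955047607422), (168.07594299316406, 123.80424499511719), 81.15123748779297)
```

View pics/g4.png

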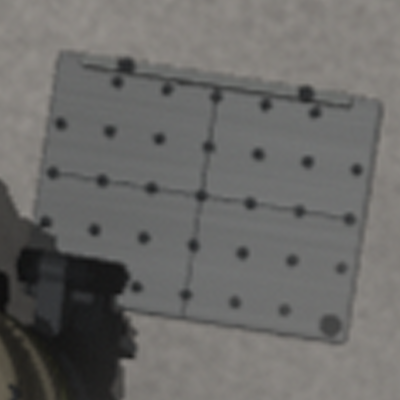

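The scribed cross is at (202,195), i.e. (0.5435, 0.113) from the top camera. The side camera gives (0.5405, 0.1135), so I aim for (0.542, 0.1135) at -8.8°. The flange sits within 4 mm of the stage centre.

Emit:
carry_out(increments=[[[0.001, -0.009, 0.05, 0, 0, 0], [0.001, -0.009, 0.12, 0, 0, 0], [0.001, -0.009, 0.16, 0, 0, 0], [0.001, -0.009, 0.16, 0, 0, 0], [0.001, -0.009, 0.16, 0, 0, 0]]])

```text
clock: 23.65
tcp_pos: [0.4031, 0.1366, 0.0713]
orientation: [0.0, 0.759, 0.651, 0.0]
wrist_force: [0.1, -0.2, 0.1]
finger_gap: 0.0854
grip_force: 0.0
```

```bash
python3 go.py .402,.1365,.038,-8.7
```

```text
t 23.65 tcp [0.4031 0.1366 0.0713] yaw -8.8 gap 0.0854 grip 0.0 q [ 0.14  0.17 -0.61  0.78  0.    1.86]
.402,.1365,.038,-8.7 [-0.0006, -0.0023, 0.0667, 0.0001, -0.0, -0.0002]
```

Emit:
carry_out(increments=[[[0, -0.001, 0.04, 0, 0, 0], [0, -0.001, 0.066, 0, 0, 0], [0, -0.001, 0.066, 0, 0, 0], [0, -0.001, 0.066, 0, 0, 0]]])

```text
clock: 24.15
tcp_pos: [0.4022, 0.1372, 0.0383]
orientation: [0.0, 0.759, 0.651, 0.0]
wrist_force: [0.2, 0.5, -0.1]
finger_gap: 0.0855
grip_force: 0.0
```

Emit:
carry_out(increments=[[[0, 0, 0, 0, 0, 0], [0, 0, 0, 0, 0, 0], [0, 0, 0, 0, 0, 0], [0, 0, 0, 0, 0, 0], [0, 0, 0, 0, 0, 0]]], jaw=1, squeeze=40)

```text
clock: 24.78
tcp_pos: [0.4021, 0.1371, 0.0381]
orientation: [0.0, 0.759, 0.651, 0.0]
wrist_force: [0.9, -0.8, 4.9]
finger_gap: 0.0255
grip_force: 41.2
```

Emit:
carry_out(increments=[[[0, 0, 0, 0, 0, 0], [0, 0, 0, 0, 0, 0], [0, 0, 0, 0, 0, 0]]])

```text
clock: 25.15
tcp_pos: [0.4021, 0.1371, 0.0381]
orientation: [0.0, 0.759, 0.651, 0.0]
wrist_force: [0.4, -0.8, 5.7]
finger_gap: 0.026
grip_force: 41.4
```

Emit:
carry_out(increments=[[[0, 0, -0.06, 0, 0, 0], [0, 0, -0.14, 0, 0, 0], [0, 0, -0.18, 0, 0, 0], [0, 0, -0.18, 0, 0, 0], [0, 0, -0.18, 0, 0, 0]]])

```text
clock: 25.78
tcp_pos: [0.4005, 0.1369, 0.1262]
orientation: [-0.001, 0.759, 0.651, -0.001]
wrist_force: [-0.9, 0.1, -5.2]
finger_gap: 0.0257
grip_force: 41.8
```

```bash
python3 go.py .542,.1135,.13,-8.8
```

```text
t 25.77 tcp [0.4005 0.1369 0.1262] yaw -8.7 gap 0.0257 grip 41.8 q [ 0.14  0.11 -0.53  0.93  0.    1.86]
.542,.1135,.13,-8.8 [-0.0036, 0.2869, -0.0083, -0.0004, 0.0001, 0.0003]
```

Emit:
carry_out(increments=[[[-0.001, 0.08, -0.004, 0, 0, 0], [-0.003, 0.18, -0.004, 0, 0, 0], [-0.0035, 0.26, -0.004, 0, 0, 0], [-0.0035, 0.286, -0.004, 0, 0, 0], [-0.0035, 0.286, -0.004, 0, 0, 0]]])

```text
clock: 26.4
tcp_pos: [0.542, 0.1135, 0.1278]
orientation: [-0.001, 0.759, 0.651, -0.001]
wrist_force: [-0.3, -0.5, -4.9]
finger_gap: 0.0251
grip_force: 42.1
```

Emit:
carry_out(increments=[[[0, 0, 0.04, 0, 0, 0], [0, 0, 0.1, 0, 0, 0], [0, 0, 0.12, 0, 0, 0], [0, 0, 0.12, 0, 0, 0], [0, 0, 0.12, 0, 0, 0]]])

```text
clock: 27.02
tcp_pos: [0.5433, 0.114, 0.0708]
orientation: [0.0, 0.759, 0.652, 0.001]
wrist_force: [0.7, 0.0, -5.4]
finger_gap: 0.0254
grip_force: 42.0
```

```bash
python3 go.py .542,.1135,.053,-8.8
```

```text
t 27.02 tcp [0.5433 0.114  0.0708] yaw -8.7 gap 0.0254 grip 42.0 q [ 0.06  0.39 -0.3   0.87  0.    1.78]
.542,.1135,.053,-8.8 [-0.0014, -0.0025, 0.0357, 0.0002, -0.0001, 0.0003]
```

Emit:
carry_out(increments=[[[-0.001, -0.002, 0.015, 0, 0, 0], [-0.001, -0.002, 0.028, 0, 0, 0], [-0.001, -0.002, 0.033, 0, 0, 0], [-0.001, -0.002, 0.034, 0, 0, 0], [-0.001, -0.002, 0.034, 0, 0, 0]]])

```text
clock: 27.65
tcp_pos: [0.5414, 0.1134, 0.0531]
orientation: [-0.0, 0.759, 0.651, -0.0]
wrist_force: [-4.6, -0.5, 2.3]
finger_gap: 0.0253
grip_force: 43.1
```

Emit:
carry_out(increments=[[[0, 0, 0.001, 0, 0, 0], [0, 0, 0.001, 0, 0, 0]]])

```text
clock: 27.9
tcp_pos: [0.5415, 0.1134, 0.0531]
orientation: [-0.0, 0.759, 0.652, -0.0]
wrist_force: [-5.2, -1.3, 6.7]
finger_gap: 0.0256
grip_force: 43.8
```

Emit:
carry_out(increments=[[[0, 0, -0.001, 0, 0, 0], [0, 0, -0.001, 0, 0, 0], [0, 0, -0.001, 0, 0, 0], [0, 0, -0.08, 0, 0, 0], [0, 0, -0.18, 0, 0, 0]]], jaw=0)

```text
clock: 28.52
tcp_pos: [0.541, 0.1133, 0.142]
orientation: [-0.001, 0.759, 0.651, -0.001]
wrist_force: [0.5, -1.3, -0.1]
finger_gap: 0.0854
grip_force: 0.0
```

Emit:
carry_out(increments=[[[0, -0.1, -0.15, 0, 0, 0], [0, -0.22, -0.15, 0, 0, 0], [0, -0.22, -0.15, 0, 0, 0], [0, -0.22, -0.15, 0, 0, 0], [0, -0.22, -0.15, 0, 0, 0]]])

```text
clock: 29.15
tcp_pos: [0.4342, 0.1299, 0.2168]
orientation: [0.0, 0.759, 0.651, 0.0]
wrist_force: [-0.1, -0.0, -1.1]
finger_gap: 0.0853
grip_force: 0.0
```

```bash
python3 go.py
python3 - <<'E'
from h import *
from workcell import env
for c in("top","side"):
  d=env.read_camera(c); w=world(d)
  cv2.imwrite(f"pics/end_{c}.png",d["frame"])
  print(c,"block",rect(w,(.542,.1135),.05,.045,.075),rect(w,(.542,.1135),.05,.024,.032),"hub",rect(w,(.605,-.117),.03,.065,.09),"stage",rect(w,(.605,-.117),.075,.026,.036),"housing",rect(w,(.434,.2975),.08,.030,.045))
E
```

```text
t 29.15 tcp [0.4342 0.1299 0.2168] yaw -8.7 gap 0.0853 grip 0.0 q [ 0.11  0.09 -0.31  1.16 -0.    1.84]
top block (498, 'mean', [0.5394, 0.1121], 'rect', 541, 114, 27, 46, 'shortdir', -6.0, 'z', 0.0625) (481, 'mean', [0.5382, 0.1116], 'rect', 541, 114, 34, 84, 'shortdir', -8.5, 'z', 0.0265) hub (397, 'mean', [0.6024, -0.1153], 'rect', 604, -116, 33, 34, 'shortdir', 85.1, 'z', 0.077) stage (2198, 'mean', [0.6053, -0.1161], 'rect', 607, -117, 111, 111, 'shortdir', 80.0, 'z', 0.0292) housing 1
side block (297, 'mean', [0.5352, 0.1076], 'rect', 538, 113, 29, 44, 'shortdir', -8.7, 'z', 0.0606) (231, 'mean', [0.5315, 0.1001], 'rect', 538, 114, 34, 85, 'shortdir', -7.9, 'z', 0.027) hub (293, 'mean', [0.5987, -0.118], 'rect', 601, -116, 32, 35, 'shortdir', -48.4, 'z', 0.0773) stage (1332, 'mean', [0.5953, -0.1248], 'rect', 603, -118, 110, 111, 'shortdir', 35.2, 'z', 0.0299) housing (596, 'mean', [0.431, 0.2932], 'rect', 433, 297, 48, 81, 'shortdir', -0.6, 'z', 0.0379)
```

View pics/end_side.png

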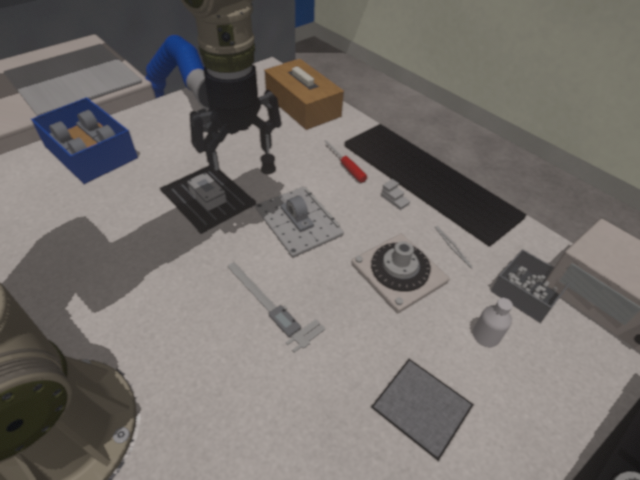

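The side view shows the block on the plate at (298,210), the flange on the stage at (402,258) and the housing in the tray at (207,188). The caliper, bottle and loupe are where they started, the gripper is clear, and all offsets are within about 4 mm, so I'm handing in.

```bash
python3 -c "
from workcell import env
print(env.hand_in())"
```

```text
the job is handed in; nothing more can be done
None
```

I moved all three samples on by one station and handed the job in at about 29 s; the hand-in returned no verdict. By camera, the block on the plate, the flange on the stage and the housing in the tray are upright and released within about 4 mm of centre, with the block and housing square to about 1°.

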